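Clear the call desk: file boxes racked, headsets hung

TASK

Clear the desk for the night. Slide the bookend of the desk rack open, stand both card-file boxes upright on the rack side by side between the end plate and the bookend, then push the bookend shut until it presses both boxes tight against the end plate, and leave it so. Hang every headset by its headband over the rail, one ear cup on each side of the bar, and do not disturb the mug or the stapler.

Things in the scene. Friction and masses are not known exactly. Their poses are not given: they have to be found in the camera images.
- rail: The headset rail, a fixed stand: a flat steel bar, 20 mm across and 16 mm high, along the stand's y axis, on two posts at y = +-143 mm. Origin: underside centre. The bar's axis is 160 mm up, its top 168 mm; clear bar between the posts 270 mm.
- rail_bar (a point): Middle of the bar, on its axis; y along the bar, z up.
- rack: The desk rack, fixed: a wooden base board 130 (x) by 260 (y) by 6 mm thick; an upright wooden end plate closes its -y end and a sliding steel bookend runs along y. Origin: underside centre. The end plate is 12 mm thick (y = -125..-113 mm), 130 mm across and 106 mm tall.
- rack_floor (a point): Point on top of the base board (6 mm above the desk) at the middle of the end plate's inner face; axes as the rack's: y from the end plate towards the bookend, x across, z up.
- bookend (a joint): Position of the sliding bookend in m: the clear gap between end plate and press plate, 0 (shut, empty) to 0.20 (fully open). It slides along the rack's +y to open and stays where it is left (2 N friction). Its upright press plate is 120 (x) x 10 (y) mm, top 108 mm above the desk.
- tab (a point): Centre of the top of the bookend's tab, 148 mm above the desk. The tab is 44 mm (x) by 14 mm (y) and 40 mm tall; its middle is 7 mm to +y of the press plate's inner face (that towards the end plate). Axes as the rack's.
- thin_file: A grey plastic card-file box with a paper label, standing on edge: 105 (x) by 35 (y) by 100 mm tall, about 200 g. Origin: underside centre.
- thick_file: A grey plastic card-file box with a paper label, standing on edge: 105 (x) by 50 (y) by 100 mm tall, about 260 g. Origin: underside centre.
- mug: A steel mug standing among the things, 74 mm diameter, 90 mm tall, not to be disturbed. Origin: underside centre; handle to its +y.
- stapler: A stapler lying between rail and rack, 125 x 28 x 37 mm, not to be disturbed. Origin: underside centre.
- headset_a: Black phone headset (all alike) standing on its ear cups, 150 (x) x 64 (y) x 150 mm, 180 g. Origin: underside centre. Arch in the x-z plane: cups at x = +-47..75 mm, 70 mm tall; flat top of the band 60 (x) x 26 (y) mm, from z = 134 (underside) to 150 mm, sloping down either side. A thin microphone boom reaches 60 mm to +y by the +x cup, below z = 35 mm. It may be absent.
- headset_a_band (a point): Middle of the underside of that headset's headband (134 mm above its origin); it rests on the bar when hung.
- headset_b: Black phone headset (all alike) standing on its ear cups, 150 (x) x 64 (y) x 150 mm, 180 g. Origin: underside centre. Arch in the x-z plane: cups at x = +-47..75 mm, 70 mm tall; flat top of the band 60 (x) x 26 (y) mm, from z = 134 (underside) to 150 mm, sloping down either side. A thin microphone boom reaches 60 mm to +y by the +x cup, below z = 35 mm. It may be absent.
- headset_b_band (a point): Middle of the underside of that headset's headband (134 mm above its origin); it rests on the bar when hung.
- headset_c: Black phone headset (all alike) standing on its ear cups, 150 (x) x 64 (y) x 150 mm, 180 g. Origin: underside centre. Arch in the x-z plane: cups at x = +-47..75 mm, 70 mm tall; flat top of the band 60 (x) x 26 (y) mm, from z = 134 (underside) to 150 mm, sloping down either side. A thin microphone boom reaches 60 mm to +y by the +x cup, below z = 35 mm. It may be absent.
- headset_c_band (a point): Middle of the underside of that headset's headband (134 mm above its origin); it rests on the bar when hung.

How it is judged:
By the outcome, as a careful person would: the job done as asked, in the order asked, and still so for the second after the job is handed in, with the robot touching nothing.
Of headset_a, headset_b, headset_c only 2 to 3 are there at a start; the rules pass over those that are not, and their reading is None.
At some moment in a run one of headset_a, headset_b, headset_c may be knocked a few centimetres aside while the robot is not near it.
It also fails if it takes over 200 s, if anything falls off the work surface, if the arm or the gripper's body presses on something with over 40 N, if the wrist force passes 120 N, or if a joint passes its speed limit or range.

ROBOT

A 6-joint arm with a two-finger parallel gripper is mounted at the origin on the work surface. World frame = base frame: x ahead of the robot, y to its left, z up, the work surface at z = 0. Lengths are in m, angles in rad, forces in N, time in s.
With the tool pointing down it reaches from about 0.2 to 0.875 m from the base axis. Payload 3.4 kg.
Tool frame: the origin (TCP) lies midway between the tips of the shut fingers; the grasp point (between the pads) lies 19 mm behind it; z points along the fingers, y is the line along which they close (so a half turn about z gives the same grasp; the last joint's range is limited). The gripper opens to 94 mm and grips with 3 to 60 N. Pads are 16 mm wide; open, the fingers measure 119 mm over their backs; the gripper's body (75 mm by 177 mm) begins 78 mm behind the grasp point.
Start: joints at [1.047, 0.276, 1.505, -0, 1.361, -0.121], TCP at [0.225, 0.529, 0.205] pointing down, gripper open.
Joint ranges: [-2.89, 2.89], [-0.75, 2.08], [0.22, 2.7], [-1.18, 4.32], [0.11, 2.71], [-2.7, 2.7]. Speed limits (rad/s): [2.57, 2.57, 3.14, 3.14, 3.14, 3.14].

INTERFACE

Orientations are given as a unit quaternion [w, x, y, z].
In Python, from workcell import r gives the robot as it stands.
- The arm moves only by the shell command python3 -m pendant 'ROWS'. ROWS is JSON, a list of rows, each a list of 3 entries, a list of its own where there are three numbers: the opening, from 0 (shut) to 1 (fully open), then the shift along the world's x, y, z in cm, then the turn about the world's z in rad. In form: [[claw, [tx, ty, tz], yaw], ...]. A call has 1 to 8 rows; each row shifts and turns the commanded pose from where the row before left it; what a row does not reach is not made up. A row lasts 1/10 s, in which the tool goes at most 50 mm and 8.59 degrees, less where a joint would pass 70% of its speed; a pose out of reach is approached as far as the arm can. A call is refused whole if a number of a shift passes 5 or a number of a turn 0.15, either way. A call with a gripper value outside its range is refused whole. The fingers move at their own pace and stop on an object; the grip force is fixed at half the most. Time passes only in rows, so rows that do not move let the fingers close. It gives the time, the measured TCP pose, the force, the opening and the grip force at its end, in the units of the state.
- r.state(): the state, without advancing time (a new reading comes with each control period).
- r.capture(name): name is "scene" or "top" or "wrist"; returns a dict with "color" (420x560x3 uint8, red, green, blue), "fx", "fy", "cx", "cy" (pixels), "eye" and "rotation" of the camera in the world. Camera axes: x right, y down, z forward; pixel columns grow to the right and rows downward; lengths in m; the calibration is good to about 2 mm. A picture is of the moment at which its call begins. There is no depth.
- r.hand_in(): hands the job in; it is judged then, once.
The state is a dict: "time_s": time; "joint_positions": joint angles; "joint_velocities": joint speeds; "effort": joint torques, N m; "position": TCP position; "tool_rot": TCP orientation; "ft_force": force on the tool from outside, world axes, zero at the start; "moment": the same for the moment, N m; "grip_width": finger opening in m; "grip_force": force on a finger pad.
Only numpy, scipy, OpenCV 4.12 (cv2) and the standard library are available. Lean on these libraries where they do the work, as an engineer would, in place of code of your own. Each camera call takes 0.05 s, during which the arm holds its last target. There are 200 camera calls.

## Working session

There is one attempt and no reset: what is moved stays moved. The work goes in short steps, Python scripts to look and compute and a shell command to move; the robot and the scene stay as the last step left them, time stands still between calls to the robot, and variables do not carry over. Pictures are saved under pics/ and viewed, at most 14 in all, crops included, and the job is handed in when it is done.

```bash
ls; mkdir -p pics
python3 - <<'E'
from workcell import r
import cv2
for n in("scene","top"):
    c=r.capture(n); cv2.imwrite(f"pics/{n}0.png",c["color"][:,:,::-1]); print(n,c["fx"],c["cx"],c["cy"],c["eye"],c["rotation"])
print(r.state())
E
```

```text
pics
scene 464.63394800994234 271.28478616230774 216.28992567987987 [1.24399803 0.47487114 0.80351369] [-0.20737832  0.4185352   0.80090947 -0.37465524]
top 479.2834283314438 272.465582451834 208.14866384631821 [0.33648726 0.0127712  1.13298617] [ 0.05341815 -0.70155317  0.70665165 -0.07492051]
{'time_s': 0.1, 'joint_positions': array([ 1.04699187e+00,  2.76522413e-01,  1.50597532e+00,  1.55494372e-06,
        1.36073428e+00, -1.20965598e-01]), 'joint_velocities': array([-0.00047976, -0.0008383 , -0.00396478, -0.00119078,  0.00128641,
       -0.00109174]), 'effort': array([ 7.56638710e-04, -4.05452800e+01, -2.37779975e+01,  7.01597496e-02,
        2.98658421e-02, -4.00328815e-05]), 'position': array([0.22514756, 0.52853361, 0.20470903]), 'tool_rot': array([-2.60420268e-04,  2.00060358e-01,  9.79783232e-01, -7.77212097e-04]), 'ft_force': array([-1.41333257, -0.0948963 , -0.89381372]), 'moment': array([0.00091688, 0.00053654, 0.01517318]), 'grip_force': 0.0, 'grip_width': 0.09371862014534521}
```

View pics/top0.png

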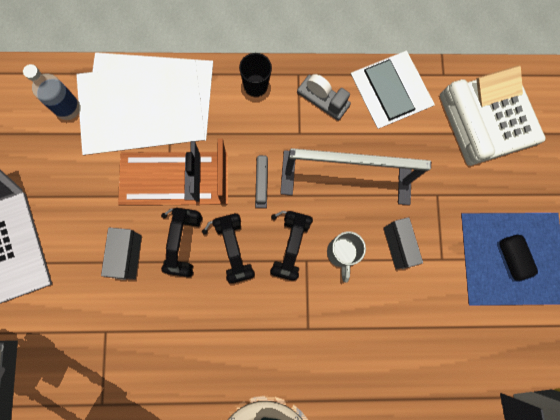

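View pics/scene0.png

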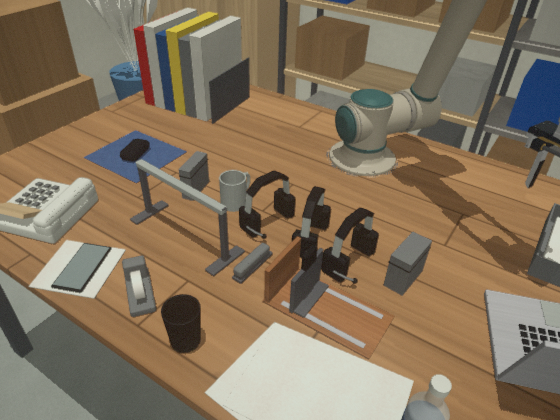

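The top view shows the rack (118–225, 143–205) with its bookend near (193, 170), and the rail (288–430, 150–200). Three headsets stand at (181,243), (233,250) and (291,246). The files are at (121,253) and (403,244), the mug is at (348,250) and the stapler at (262,181). The scene view shows the same layout from the far side.

```bash
cat > h.py <<'E'
import numpy as np, cv2
from scipy.spatial.transform import Rotation as R
def rot(q): return R.from_quat([q[1],q[2],q[3],q[0]]).as_matrix()
class Cam:
    def __init__(s,c):
        s.c=c; s.M=rot(c["rotation"]); s.e=np.array(c["eye"]); s.im=c["color"]
    def ray(s,u,v):
        c=s.c; return s.M@np.array([(u-c["cx"])/c["fx"],(v-c["cy"])/c["fy"],1])
    def at(s,u,v,z):
        d=s.ray(u,v); return s.e+d*(z-s.e[2])/d[2]
    def px(s,p):
        q=s.M.T@(np.array(p)-s.e); c=s.c
        return np.array([c["fx"]*q[0]/q[2]+c["cx"],c["fy"]*q[1]/q[2]+c["cy"]])
def tri(c1,p1,c2,p2):
    d1,d2=c1.ray(*p1),c2.ray(*p2)
    t=np.linalg.lstsq(np.c_[d1,-d2],c2.e-c1.e,rcond=None)[0]
    a,b=c1.e+d1*t[0],c2.e+d2*t[1]; return (a+b)/2,np.linalg.norm(a-b)
def crop(c,x0,y0,w,h,k,name):
    im=cv2.resize(c.im[y0:y0+h,x0:x0+w],None,fx=k,fy=k,interpolation=cv2.INTER_CUBIC)[:,:,::-1].copy()
    for x in range((x0+19)//20*20,x0+w,20): cv2.line(im,(int((x-x0)*k),0),(int((x-x0)*k),6),(0,255,0),1); cv2.putText(im,str(x),(int((x-x0)*k),16),0,.35,(0,255,0))
    for y in range((y0+19)//20*20,y0+h,20): cv2.line(im,(0,int((y-y0)*k)),(6,int((y-y0)*k)),(0,255,0),1); cv2.putText(im,str(y),(8,int((y-y0)*k)+4),0,.35,(0,255,0))
    cv2.imwrite("pics/"+name,im)
def quad(c,mask_roi,cond):
    x,y,w,h=mask_roi; m=np.zeros(c.im.shape[:2],np.uint8); m[y:y+h,x:x+w]=cond(cv2.cvtColor(c.im,cv2.COLOR_RGB2HSV).astype(int))[y:y+h,x:x+w]*255
    m=cv2.morphologyEx(m,cv2.MORPH_OPEN,np.ones((2,2),np.uint8))
    cs=cv2.findContours(m,cv2.RETR_EXTERNAL,cv2.CHAIN_APPROX_NONE)[0]
    return sorted(cs,key=cv2.contourArea)[::-1]
E
python3 - <<'E'
from h import *
from workcell import r
t=Cam(r.capture("top")); s=Cam(r.capture("scene"))
print(np.degrees(R.from_matrix(rot(r.state()["tool_rot"])).as_euler("xyz")), rot(r.state()["tool_rot"]).round(3))
print(t.at(280,200,0), s.at(280,200,0), t.px(t.at(280,200,0)))
crop(t,95,135,175,155,4.5,"t1.png"); crop(t,265,135,175,155,4.5,"t2.png"); crop(s,130,140,310,210,2.55,"s1.png")
E
```

```text
[-1.79937757e+02 -6.71092968e-03  1.56922943e+02] [[-0.92   0.392 -0.001]
 [ 0.392  0.92  -0.001]
 [ 0.    -0.001 -1.   ]]
[ 0.56456181 -0.04127027  0.        ] [ 0.34943461 -0.08750575  0.        ] [280. 200.]
```

View pics/t1.png

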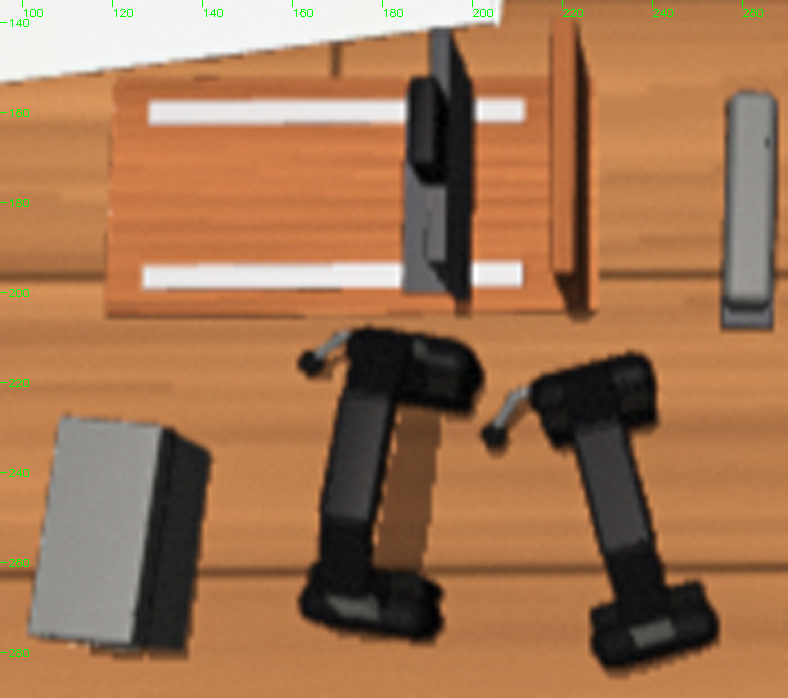

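View pics/t2.png

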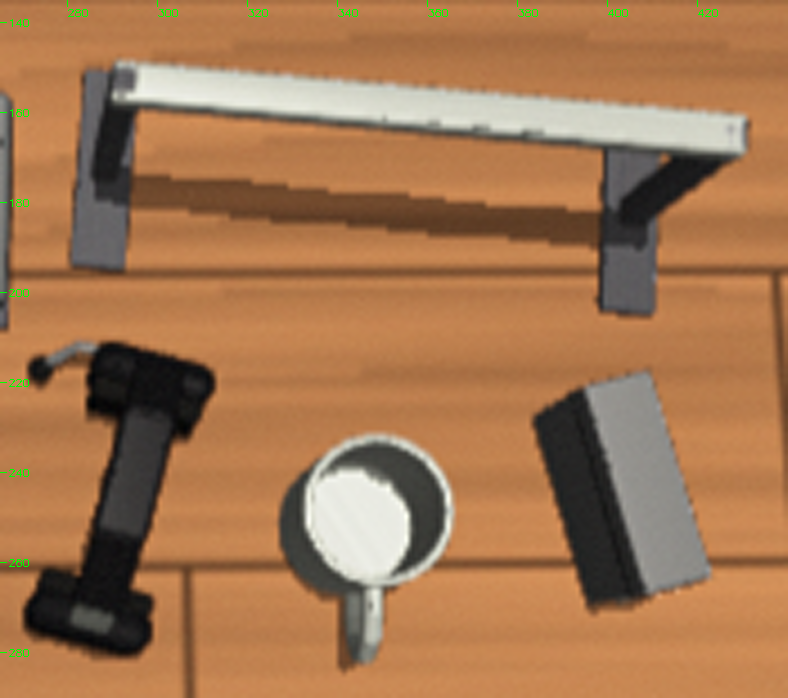

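View pics/s1.png

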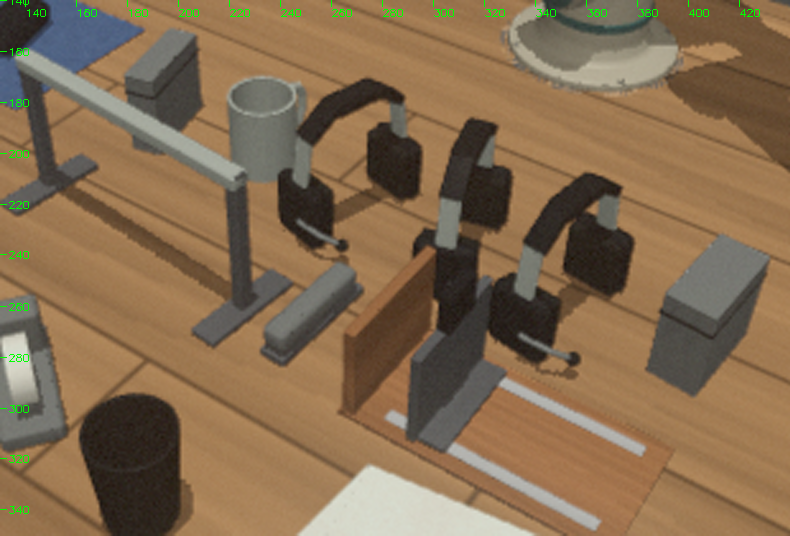

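Reading the crops:

| Thing | Top view (px) |
|---|---|
| Thick file top | (102–131, 227–278) |
| Headset band tops | about (175,236), (231,244), (293,240) |
| Tab | about (189,162) |
| End plate top | about (220,167) |
| Bar | (290,153) to (430,165) |
| Thin file top | about (408,242) |

The scene view shows the same tops, with the file tops at about (410,250) and (195,155).

```bash
cat > m.py <<'E'
from h import *
# (name, roi, cond(H,S,V), height guess)
def rect(c,roi,lo,hi,smax=255,smin=0):
    cs=quad(c,roi,lambda a:(a[...,2]>=lo)&(a[...,2]<=hi)&(a[...,1]<=smax)&(a[...,1]>=smin))
    if not cs: return None
    k=cs[0]; (cx,cy),_,_=rr=cv2.minAreaRect(k); return np.array([cx,cy]),cv2.boxPoints(rr),cv2.contourArea(k)
def pose(c,box,z):
    P=np.array([c.at(u,v,z) for u,v in box]); ctr=P.mean(0)
    e1,e2=P[1]-P[0],P[2]-P[1]; l=e1 if np.linalg.norm(e1)>np.linalg.norm(e2) else e2
    a=np.degrees(np.arctan2(l[1],l[0])); a=(a+90)%180-90
    return ctr.round(4),round(a,1),(np.sort([np.linalg.norm(e1),np.linalg.norm(e2)])*1000).round(0)
E
python3 - <<'E'
from m import *
from workcell import r
t=Cam(r.capture("top")); s=Cam(r.capture("scene"))
hs=lambda c,u,v:cv2.cvtColor(c.im,cv2.COLOR_RGB2HSV)[v,u].tolist()
for u,v in[(115,250),(137,260),(174,236),(172,255),(231,243),(294,240),(189,160),(191,185),(408,242),(395,240),(350,155),(220,165),(130,180)]: print("t",u,v,hs(t,u,v))
for u,v in[(410,250),(195,153),(360,225),(350,217),(315,205),(185,185),(375,330)]: print("s",u,v,hs(s,u,v))
for n,roi,lo,hi,sm,z in[("thick",(95,220,50,65),90,255,60,.1),("thin",(380,210,50,65),90,255,60,.1),("A",(160,215,35,45),35,80,90,.15),("B",(220,222,25,40),35,80,90,.15),("C",(280,220,28,38),35,80,90,.15),("bar",(288,145,145,30),130,255,60,.168),("tab",(183,148,12,30),0,45,255,.148)]:
    q=rect(t,roi,lo,hi,sm)
    print(n,q and (q[0].round(1),q[2],pose(t,q[1],z)))
for n,roi,lo,hi,sm in[("thick",(380,220,60,60),80,255,70),("thin",(175,140,40,40),80,255,70),("bar",(130,150,105,70),120,255,70)]:
    q=rect(s,roi,lo,hi,sm); print("s",n,q and (q[0].round(1),q[1].round(0).tolist(),q[2]))
E
```

```text
t 115 250 [20, 10, 149]
t 137 260 [10, 22, 35]
t 174 236 [0, 13, 58]
t 172 255 [0, 13, 19]
t 231 243 [170, 12, 64]
t 294 240 [0, 0, 60]
t 189 160 [10, 17, 45]
t 191 185 [165, 5, 105]
t 408 242 [21, 12, 147]
t 395 240 [15, 14, 36]
t 350 155 [37, 16, 207]
t 220 165 [11, 164, 191]
t 130 180 [12, 164, 200]
s 410 250 [35, 13, 121]
s 195 153 [30, 11, 121]
s 360 225 [14, 68, 41]
s 350 217 [18, 72, 46]
s 315 205 [19, 103, 47]
s 185 185 [38, 18, 167]
s 375 330 [13, 136, 161]
thick (array([116.6, 253.4]), 1049.0, (array([0.4301, 0.3141, 0.1   ]), np.float64(-4.9), array([ 49., 105.])))
thin (array([409.6, 242.7]), 661.5, (array([ 0.4487, -0.3182,  0.1   ]), np.float64(13.3), array([ 34., 104.])))
A (array([174.5, 237. ]), 242.5, (array([0.4579, 0.1834, 0.15  ]), np.float64(-8.6), array([22., 57.])))
B (array([231.5, 243.6]), 266.5, (array([0.4436, 0.0667, 0.15  ]), np.float64(14.1), array([22., 58.])))
C (array([295.7, 240.7]), 250.5, (array([ 0.4488, -0.0655,  0.15  ]), np.float64(-14.9), array([22., 57.])))
bar (array([361.3, 159.6]), 1052.0, (array([ 0.6165, -0.2054,  0.168 ]), np.float64(84.8), array([ 19., 296.])))
tab (array([191., 165.]), 163.5, (array([0.6111, 0.1532, 0.148 ]), np.float64(1.1), array([17., 48.])))
s thick (array([412.9, 249.4]), [[391.0, 256.0], [417.0, 227.0], [434.0, 243.0], [409.0, 271.0]], 695.0)
s thin (array([193., 164.]), [[178.0, 172.0], [201.0, 149.0], [209.0, 157.0], [186.0, 180.0]], 274.5)
s bar (array([181.1, 185.3]), [[136.0, 164.0], [139.0, 158.0], [226.0, 206.0], [223.0, 213.0]], 593.0)
```

Run:
```python
from m import *
from workcell import r
t=Cam(r.capture("top")); s=Cam(r.capture("scene"))
T=lambda n,a,b:print(n,*[x.round(4) if hasattr(x,'round') else x for x in tri(t,a,s,b)])
T("thick top",(116.6,253.4),(412,251)); 
T("thin top",(409.6,242.7),(194,156.5)); T("bar near +y end top mid",(291.5,153),(223.3,209.5)); T("bar mid",(361.3,159.6),(181.1,185.3))
T("bandA",(174.5,237),(351,216)); T("bandB",(231.5,243.6),(315,203.5));T("bandC",(295.7,240.7),(266,181))
T("endplate top near(-x) inner corner",(217.9,195.5),(299.5,238.5));T("endplate far inner",(217.9,139),(267.5,273))
for k,roi in(("strip1",(115,154,100,11)),("strip2",(115,190,100,12))):
    q=rect(t,roi,190,255,60); print(k,pose(t,q[1],.006),q[1].round(1).tolist())
print("board",[t.at(u,v,.006)[:2].round(3).tolist() for u,v in((120,152.5),(118.5,205),(227,204.5))])
for z in(.106,.112): print("inner edge",z,t.at(217.9,195.5,z),t.at(217.9,139,z),t.at(222.8,167,z))
print("plate +x-end", t.at(190.5,141.5,.108),t.at(190.5,193,.108),t.at(194,193,.108))
print("stapler",t.at(262,155,.037)[:2],t.at(262,203,.037)[:2],"mug",t.at(348.5,247,.09)[:2])
for n,b in(("A",(164,215)),("B",(203.5,231.5)),("C",(273.7,216.5))): print("boom tip",n,t.at(*b,.03)[:2].round(3))
```

```text
thick top [0.4306 0.3186 0.0865] 0.0013
thin top [ 0.4467 -0.3142  0.1113] 0.0012
bar near +y end top mid [ 0.6323 -0.0582  0.1619] 0.0022
bar mid [ 0.6164 -0.2033  0.1591] 0.0088
bandA [0.461  0.18   0.1423] 0.0106
bandB [0.4458 0.0704 0.1195] 0.0045
bandC [ 0.4508 -0.0672  0.1318] 0.0006
endplate top near(-x) inner corner [0.5553 0.0989 0.1008] 0.0019
endplate far inner [0.6849 0.1005 0.1003] 0.0016
strip1 (array([0.662 , 0.2554, 0.006 ]), np.float64(89.9), array([ 13., 135.])) [[129.0, 158.0], [185.0, 158.0], [185.0, 163.0], [129.0, 163.0]]
strip2 (array([0.5718, 0.2548, 0.006 ]), np.float64(89.8), array([ 10., 133.])) [[128.0, 195.0], [184.0, 195.0], [184.0, 199.0], [128.0, 199.0]]
board [[0.682, 0.345], [0.553, 0.343], [0.553, 0.086]]
inner edge 0.106 [0.55378047 0.09933294 0.106     ] [0.68258837 0.10069722 0.106     ] [0.61802773 0.08922873 0.106     ]
inner edge 0.112 [0.55251097 0.09882722 0.112     ] [0.68056633 0.10018353 0.112     ] [0.61638287 0.08878204 0.112     ]
plate +x-end [0.67611293 0.16112988 0.108     ] [0.55913686 0.15869102 0.108     ] [0.55911015 0.15110621 0.108     ]
stapler [0.66619179 0.00185411] [0.55015361 0.00254967] mug [ 0.44080066 -0.18588483]
boom tip A [0.524 0.23 ]
boom tip B [0.485 0.138]
boom tip C [ 0.519 -0.025]
```

```bash
python3 -m pendant '[[0.5,[2.8,-3,0],0.03],[0.5,[3,-3,0],0.06],[0.5,[3,-3,0],0.06],[0.5,[3,-3,0],0.06],[0.5,[3,-3,0],0.06],[0.5,[3,-3,0],0.06],[0.5,[3,-3,0],0.05],[0.5,[3,-3,0],0.03]]'; python3 -m pendant '[[0.5,[3,-3,0],0],[0.5,[3,-3,0],0],[0.5,[3,-3,0],0],[0.5,[3,-3,0],0],[0.5,[2.4,-1.1,0],0],[0.5,[1,0,-1],0],[0.5,[0,0,0],0]]'
```

```text
time_s: 1.2
position: [0.4645, 0.2877, 0.2057]
tool_rot: [0.0, -0.004, 1.0, 0.0]
ft_force: [-0.3, 0.9, -0.5]
grip_width: 0.0469
grip_force: 0.0
time_s: 1.9
position: [0.6171, 0.158, 0.1932]
tool_rot: [-0.002, -0.003, 1.0, 0.0]
ft_force: [-1.3, -0.7, -1.0]
grip_width: 0.047
grip_force: 0.0
```

```bash
python3 -m pendant '[[0.5,[0,0,-2.5],0],[0.5,[0,0,-2.5],0],[0.5,[0,0,-2.5],0],[0.15,[0,0,0],0],[0,[0,0,0],0],[0,[0,0,0],0],[0,[0,0,0],0],[0,[0,0,0],0]]'; python3 -m pendant '[[0,[0,0.5,0],0],[0,[0,1.5,0],0],[0,[0,2,0],0],[0,[0,2,0],0],[0,[0,2,0],0],[0,[0,2,0],0]]';python3 -m pendant '[[0,[0,2,0],0],[0,[0,1.3,0],0],[0,[0,0.6,0],0],[0,[0,0,0],0]]'
```

```text
time_s: 2.7
position: [0.6181, 0.1584, 0.122]
tool_rot: [0.001, -0.004, 1.0, 0.0]
ft_force: [-1.2, 0.6, 3.3]
grip_width: 0.0139
grip_force: 30.0
time_s: 3.3
position: [0.6177, 0.2584, 0.122]
tool_rot: [0.001, -0.003, 1.0, -0.0]
ft_force: [-1.1, -2.1, 6.1]
grip_width: 0.0137
grip_force: 30.0
time_s: 3.7
position: [0.6175, 0.2993, 0.122]
tool_rot: [0.001, -0.004, 1.0, 0.001]
ft_force: [-1.0, 1.1, 6.1]
grip_width: 0.0139
grip_force: 30.0
```

```bash
python3 -m pendant '[[0.4,[0,0,0],0],[0.4,[0,0,0],0],[0.4,[0,0,2],0],[0.5,[0,0,3],0],[1,[0,0,3.5],0],[1,[-2.7,0,0],0],[1,[-4,0,0],0],[1,[-4,0,0],-0.04]]'; python3 -m pendant '[[1,[-4,1,0],-0.054],[1,[-3,0.5,0],0],[1,[-1,0,-2],0],[1,[0,0,-3],0],[1,[0,0,0],0]]'
python3 - <<'E'
from m import *
from workcell import r
t=Cam(r.capture("top")); w=Cam(r.capture("wrist")); crop(w,0,0,560,420,1.4,"w1.png")
print(r.state()["position"])
for n,roi,lo,hi,sm,z in[("A",(155,210,45,55),35,80,90,.15),("B",(215,217,35,50),35,80,90,.15),("C",(275,215,38,48),35,80,90,.15)]:
    q=rect(t,roi,lo,hi,sm); print(n,q and (q[0].round(1),q[2],pose(t,q[1],z)))
crop(t,80,130,180,160,4.4,"t3.png")
E
```

```text
time_s: 4.5
position: [0.5095, 0.2967, 0.2049]
tool_rot: [-0.0, 0.017, 1.0, 0.0]
ft_force: [-0.1, 0.8, 0.2]
grip_width: 0.0744
grip_force: 0.0
time_s: 5.0
position: [0.4273, 0.3105, 0.1523]
tool_rot: [-0.003, 0.043, 0.999, -0.002]
ft_force: [-0.1, -0.8, -0.4]
grip_width: 0.094
grip_force: 0.0
[0.43042713 0.31187946 0.15540543]
A (array([174.5, 237. ]), 245.5, (array([0.4579, 0.1834, 0.15  ]), np.float64(-8.6), array([22., 57.])))
B (array([231.6, 243.6]), 265.0, (array([0.4436, 0.0664, 0.15  ]), np.float64(14.1), array([23., 58.])))
C (array([295.7, 240.7]), 251.5, (array([ 0.4488, -0.0655,  0.15  ]), np.float64(-14.9), array([22., 57.])))
```

View pics/w1.png

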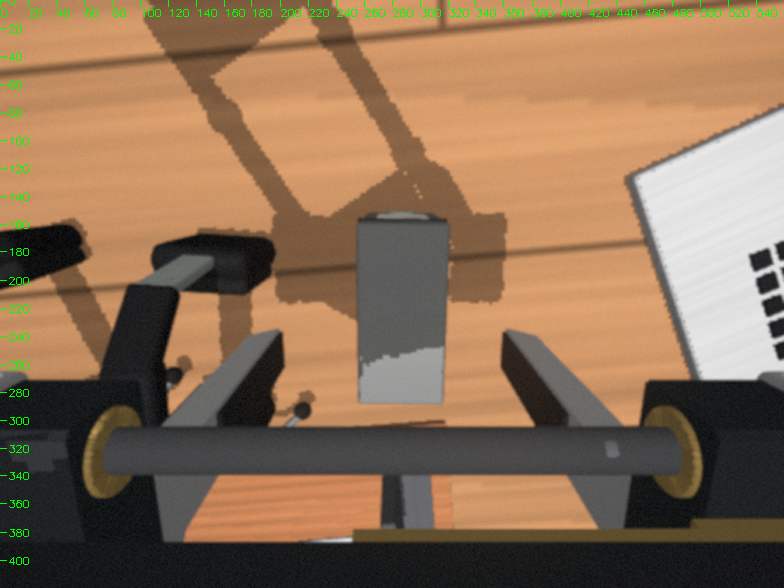

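The wrist view shows the thick file (columns 255–318) between the open fingers (columns 200 and 360) and square to them. I'll descend and grip it.

```bash
python3 -m pendant '[[1,[0,0.15,-3],0],[1,[0,0,-3],0],[1,[0,0,-3],0],[0.5,[0,0,0],0],[0.3,[0,0,0],0],[0.3,[0,0,0],0],[0.3,[0,0,0],0],[0.3,[0,0,0],0]]'; python3 -m pendant '[[0.3,[0,0,1],0],[0.3,[0,0,3],0],[0.3,[0,0,4],0],[0.3,[0,0,4],0],[0.3,[0,0,4],0],[0.3,[0,0,1],0],[0.3,[0,0,0],0]]'
```

```text
time_s: 5.9
position: [0.4313, 0.314, 0.0668]
tool_rot: [0.001, 0.043, 0.999, 0.001]
ft_force: [-1.1, 0.0, 0.6]
grip_width: 0.0575
grip_force: 0.0
time_s: 6.6
position: [0.431, 0.3138, 0.2371]
tool_rot: [0.002, 0.043, 0.999, 0.001]
ft_force: [-0.1, 1.5, -2.8]
grip_width: 0.0503
grip_force: 29.8
```

```bash
python3 -m pendant '[[0.3,[1.5,-1.5,0],0.02],[0.3,[3,-2.5,0],0.03],[0.3,[3,-2.5,0],0.03],[0.3,[3,-2.5,0],0.01],[0.3,[3,-2.5,0],0],[0.3,[3,-2.6,0],0],[0.3,[2.2,-2.6,0],0],[0.3,[0,0,0],0]]'; python3 -m pendant '[[0.3,[0,0,-2],0],[0.3,[0,0,-3],0],[0.3,[0,0,-3],0],[0.3,[0,0,-3],0],[0.3,[0,0,-2],0],[0.3,[0,0,-1],0],[0.3,[0,0,0],0]]';python3 -m pendant '[[0.3,[0,0,-0.5],0],[0.3,[0,0,-0.5],0],[0.3,[0,0,-0.4],0],[0.3,[0,0,0],0]]'
python3 - <<'E'
from m import *
from workcell import r
s=Cam(r.capture("scene")); crop(s,240,140,210,210,2.8,"s2.png")
E
```

```text
time_s: 7.4
position: [0.619, 0.1423, 0.2312]
tool_rot: [-0.002, 0.001, 1.0, -0.002]
ft_force: [-0.8, 2.2, -3.1]
grip_width: 0.0503
grip_force: 29.8
time_s: 8.1
position: [0.6148, 0.1466, 0.0924]
tool_rot: [-0.003, -0.002, 1.0, -0.0]
ft_force: [-0.8, 0.7, -2.6]
grip_width: 0.0503
grip_force: 29.8
time_s: 8.5
position: [0.6172, 0.1465, 0.0814]
tool_rot: [-0.0, -0.002, 1.0, 0.0]
ft_force: [-0.6, 0.3, -3.1]
grip_width: 0.0503
grip_force: 29.8
```

View pics/s2.png

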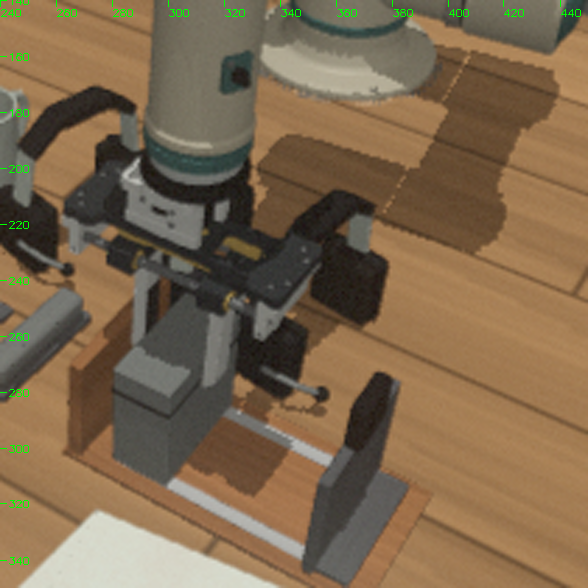

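The thick file hangs upright just above the board, about 20 mm from the end plate, with the bookend open beyond it. I'll lower it to contact.

```bash
python3 -m pendant '[[0.3,[0,0,-0.4],0],[0.3,[0,0,-0.3],0],[0.3,[0,0,0],0]]'; python3 -m pendant '[[0.3,[0,0,-0.2],0],[0.3,[0,0,-0.2],0],[0.3,[0,0,0],0]]'
```

```text
time_s: 8.85
position: [0.6186, 0.1486, 0.0783]
tool_rot: [0.002, -0.001, 1.0, 0.002]
ft_force: [-2.9, 4.8, 12.4]
grip_width: 0.0495
grip_force: 30.0
time_s: 9.15
position: [0.6187, 0.149, 0.078]
tool_rot: [0.003, -0.001, 1.0, 0.002]
ft_force: [-8.7, 4.2, 29.5]
grip_width: 0.0499
grip_force: 30.0
```

```bash
python3 -m pendant '[[0.3,[0,0,0.3],0],[0.62,[0,0,0],0],[0.62,[0,0,0],0],[0.62,[0,0,0],0],[0.62,[0,0,2],0],[0.62,[0,0,4],0],[0.62,[0,0,4],0],[0.62,[0,0,4],0]]'; python3 -m pendant '[[1,[-1,-2,2],0],[1,[-1.5,-4,0],0],[1,[-1.5,-4,0],0],[1,[-1.5,-4,0],0.03],[1,[-1.5,-4,0],0.05],[1,[-1.5,-4,0],0.05],[1,[-1.5,-4,0],0.05],[1,[-1.5,-4,0],0.047]]';python3 -m pendant '[[1,[-1.5,-4,0],0],[1,[-1.5,-4,0],0],[1,[-1.5,-4,0],0],[1,[-1,-4,0],0],[1,[0,-2.9,-3],0],[1,[0,-1.8,-3],0],[1,[0,0,-3],0],[1,[0,0,0],0]]'
python3 - <<'E'
from m import *
from workcell import r
w=Cam(r.capture("wrist")); crop(w,0,0,560,420,1.1,"w2.png"); t=Cam(r.capture("top"));print(r.state()["position"],r.state()["tool_rot"])
q=rect(t,(98,120,200,100),90,255,60); print(q and (q[0].round(1),q[2],pose(t,q[1],.106)))
E
```

```text
time_s: 9.95
position: [0.6172, 0.1461, 0.2139]
tool_rot: [-0.001, -0.001, 1.0, -0.0]
ft_force: [0.1, -0.2, 0.5]
grip_width: 0.0581
grip_force: 0.0
time_s: 10.75
position: [0.5014, -0.1552, 0.2328]
tool_rot: [-0.0, -0.116, 0.993, 0.0]
ft_force: [0.1, -1.6, 0.1]
grip_width: 0.094
grip_force: 0.0
time_s: 11.55
position: [0.4445, -0.3588, 0.1386]
tool_rot: [-0.003, -0.114, 0.993, 0.004]
ft_force: [0.1, 0.8, -0.1]
grip_width: 0.094
grip_force: 0.0
[ 0.4471472  -0.36038776  0.14308474] [-5.70718298e-04 -1.14743380e-01  9.93394717e-01  7.53718898e-04]
(array([153.5, 138. ]), 2702.0, (array([0.6852, 0.243 , 0.106 ]), np.float64(-89.9), array([ 79., 242.])))
```

View pics/w2.png

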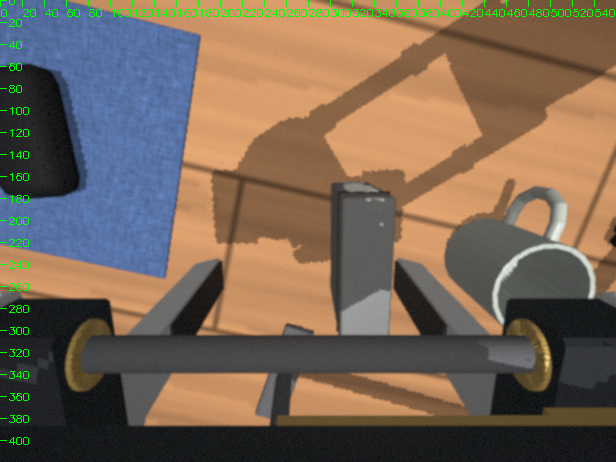

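The wrist view shows the thin file at columns 305–355 with the fingers centred at column 280. I overshot in −y by 42 mm. I'll shift back and then descend.

```bash
python3 -m pendant '[[1,[0.15,2.2,0],0],[1,[0,2,0],0],[1,[0,0,-2],0],[1,[0,0,-3],0],[1,[0,0,-2.9],0],[0.3,[0,0,0],0],[0.2,[0,0,0],0],[0.2,[0,0,0],0]]';python3 -m pendant '[[0.2,[0,0,0],0],[0.2,[0,0,0],0],[0.2,[0,0,0],0],[0.2,[0,0,0],0],[0.2,[0,0,0],0]]'; python3 -m pendant '[[0.2,[0,0,2],0],[0.2,[0,0,3],0],[0.2,[0,0,4],0],[0.2,[0,0,4],0],[0.2,[0,0,4],0],[0.2,[0,0,0],0]]'
```

```text
time_s: 12.45
position: [0.4502, -0.3187, 0.0666]
tool_rot: [0.001, -0.115, 0.993, -0.001]
ft_force: [0.0, -0.2, -0.4]
grip_width: 0.0733
grip_force: 0.0
time_s: 12.95
position: [0.4488, -0.3184, 0.0645]
tool_rot: [-0.0, -0.115, 0.993, 0.0]
ft_force: [-0.3, 1.0, 3.1]
grip_width: 0.0349
grip_force: 29.9
time_s: 13.55
position: [0.4513, -0.3208, 0.24]
tool_rot: [0.004, -0.115, 0.993, -0.004]
ft_force: [0.6, -1.5, -1.9]
grip_width: 0.0347
grip_force: 29.9
```

```bash
python3 -m pendant '[[0.2,[0.5,2,1],0],[0.2,[1.2,4,0],0],[0.2,[1.2,4,0],0],[0.2,[1.2,4,0],-0.04],[0.2,[1.2,4,0],-0.05],[0.2,[1.2,4,0],-0.05],[0.2,[1.2,4,0],-0.05],[0.2,[1.2,4,0],-0.037]]'; python3 -m pendant '[[0.2,[1.4,4,0],0],[0.2,[1.4,4,0],0],[0.2,[1.5,4,0],0],[0.2,[1.5,4,0],0],[0.2,[1.5,4,0],0],[0.2,[0.7,3,0],0],[0.2,[0.5,0.6,0],0],[0.2,[0,0,0],0]]';python3 -m pendant '[[0.2,[0,0,-2],0],[0.2,[0,0,-3],0],[0.2,[0,0,-3],0],[0.2,[0,0,-3],0],[0.2,[0,0,-3],0],[0.2,[0,0,-1],0],[0.2,[0,0,-0.5],0],[0.2,[0,0,0],0]]'
```

```text
time_s: 14.35
position: [0.5371, -0.0167, 0.2425]
tool_rot: [-0.002, -0.001, 1.0, 0.0]
ft_force: [1.0, -0.1, -2.2]
grip_width: 0.0349
grip_force: 29.9
time_s: 15.15
position: [0.6226, 0.2181, 0.2421]
tool_rot: [-0.002, -0.002, 1.0, -0.001]
ft_force: [-0.3, -0.4, -2.1]
grip_width: 0.0345
grip_force: 29.9
time_s: 15.95
position: [0.6232, 0.2167, 0.0898]
tool_rot: [0.0, -0.001, 1.0, -0.0]
ft_force: [0.5, 0.1, -2.2]
grip_width: 0.0349
grip_force: 29.9
```

```bash
python3 -m pendant '[[0.2,[-0.5,0,-0.7],0],[0.2,[0,0,-0.7],0],[0.2,[0,0,-0.3],0],[0.2,[0,0,-0.2],0],[0.2,[0,0,0],0]]'; python3 -m pendant '[[0.2,[0,0,-0.2],0],[0.2,[0,0,0],0]]'
```

```text
time_s: 16.45
position: [0.6181, 0.2177, 0.0706]
tool_rot: [0.0, -0.002, 1.0, 0.0]
ft_force: [0.5, -0.3, -1.6]
grip_width: 0.0349
grip_force: 30.0
time_s: 16.65
position: [0.6183, 0.2178, 0.0704]
tool_rot: [0.001, -0.002, 1.0, 0.0]
ft_force: [-1.9, 0.9, 6.0]
grip_width: 0.0348
grip_force: 30.0
```

```bash
python3 -m pendant '[[0.2,[0,0,0.1],0],[0.5,[0,0,0],0],[0.5,[0,0,0],0],[0.5,[0,0,0],0],[0.5,[0,0,3],0],[0.5,[0,0,4],0],[0.5,[0,0,4],0],[0.5,[0,0,2.5],0]]'; python3 -m pendant '[[0.5,[0,4,0],0],[0.5,[0,4.2,0],0],[0.5,[0,0,-2],0],[0.5,[0,0,-3],0],[0.5,[0,0,-3.3],0],[0.1,[0,0,0],0],[0,[0,0,0],0],[0,[0,0,0],0]]';python3 -m pendant '[[0,[0,0,0],0],[0,[0,0,0],0],[0,[0,0,0],0]]'
python3 - <<'E'
from m import *
from workcell import r
s=Cam(r.capture("scene")); crop(s,240,140,210,210,2.8,"s3.png")
E
```

```text
time_s: 17.45
position: [0.6191, 0.2178, 0.2078]
tool_rot: [0.002, -0.002, 1.0, 0.001]
ft_force: [0.6, -0.3, 0.4]
grip_width: 0.0469
grip_force: 0.0
time_s: 18.25
position: [0.6193, 0.2999, 0.1235]
tool_rot: [0.002, -0.002, 1.0, 0.001]
ft_force: [0.7, 0.4, 0.1]
grip_width: 0.0267
grip_force: 0.0
time_s: 18.55
position: [0.6191, 0.2996, 0.1235]
tool_rot: [0.002, -0.002, 1.0, 0.0]
ft_force: [0.7, -0.0, 5.7]
grip_width: 0.0137
grip_force: 30.0
```

View pics/s3.png

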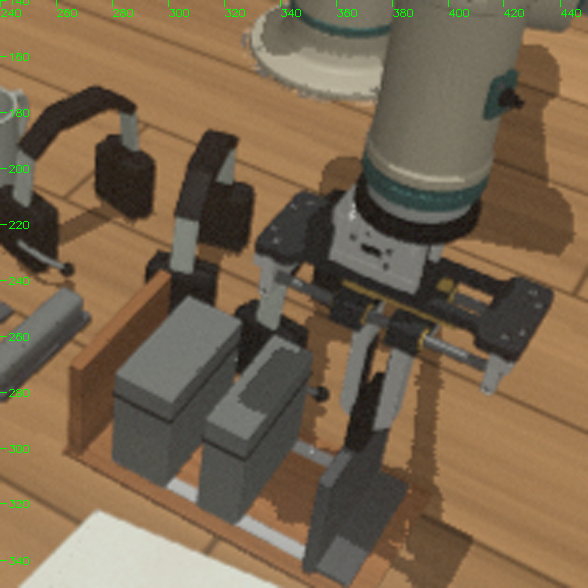

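Both files stand upright on the rack, the thick one by the end plate and the thin one next to it. The gripper holds the tab at about (375,270). I'll push the bookend shut gently.

```bash
python3 -m pendant '[[0,[0,-0.5,0],0],[0,[0,-1,0],0],[0,[0,-1,0],0],[0,[0,-1,0],0],[0,[0,-1,0],0],[0,[0,-1,0],0],[0,[0,-1,0],0],[0,[0,0,0],0]]';python3 -m pendant '[[0,[0,-1,0],0],[0,[0,-1,0],0],[0,[0,-0.8,0],0],[0,[0,-0.6,0],0],[0,[0,-0.4,0],0],[0,[0,-0.3,0],0],[0,[0,0,0],0]]'
```

```text
time_s: 19.4
position: [0.6193, 0.2341, 0.1235]
tool_rot: [0.002, -0.001, 1.0, 0.0]
ft_force: [0.8, -1.3, 6.6]
grip_width: 0.0138
grip_force: 30.0
time_s: 20.1
position: [0.6195, 0.1954, 0.1234]
tool_rot: [0.002, -0.001, 1.0, 0.002]
ft_force: [1.2, 3.1, 5.2]
grip_width: 0.0139
grip_force: 30.0
```

```bash
python3 -m pendant '[[0,[0,-0.2,0],0],[0,[0,-0.2,0],0],[0,[0,0,0],0]]';python3 -m pendant '[[0,[0,-0.2,0],0],[0,[0,0,0],0]]';python3 -m pendant '[[0,[0,-0.2,0],0],[0,[0,0,0],0]]'
```

```text
time_s: 20.4
position: [0.6195, 0.1937, 0.1235]
tool_rot: [0.002, -0.001, 1.0, 0.004]
ft_force: [0.9, 9.0, 4.6]
grip_width: 0.0139
grip_force: 30.1
time_s: 20.6
position: [0.6195, 0.1937, 0.1235]
tool_rot: [0.003, -0.001, 1.0, 0.006]
ft_force: [0.7, 12.4, 4.8]
grip_width: 0.0141
grip_force: 30.1
time_s: 20.8
position: [0.6195, 0.1938, 0.1234]
tool_rot: [0.003, -0.001, 1.0, 0.007]
ft_force: [0.7, 16.2, 3.7]
grip_width: 0.0142
grip_force: 30.1
```

```bash
python3 -m pendant '[[0,[0,-0.3,0],0],[0,[0,-0.2,0],0],[0,[0,0,0],0]]';python3 -m pendant '[[0.3,[0,0,0],0],[0.4,[0,0,0],0],[0.4,[0,0,0],0],[0.4,[0,0,2],0],[0.4,[0,0,4],0],[0.4,[0,0,4],0],[0.4,[0,0,1],0]]'
python3 - <<'E'
from m import *
from workcell import r
s=Cam(r.capture("scene")); crop(s,130,140,310,210,2.55,"s4.png")
t=Cam(r.capture("top")); crop(t,95,135,175,155,4.5,"t4.png")
E
```

```text
time_s: 21.1
position: [0.6195, 0.1938, 0.1234]
tool_rot: [0.003, -0.001, 1.0, 0.012]
ft_force: [1.0, 26.4, 2.0]
grip_width: 0.0142
grip_force: 30.1
time_s: 21.8
position: [0.6199, 0.1807, 0.2363]
tool_rot: [0.004, -0.002, 1.0, 0.0]
ft_force: [-0.3, -0.2, 0.2]
grip_width: 0.0376
grip_force: 0.0
```

View pics/s4.png

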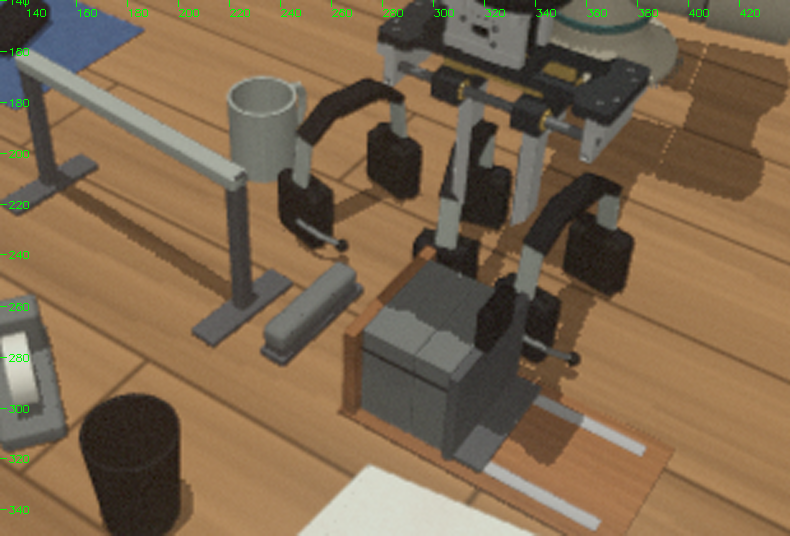

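The bookend is tight: the plates and both files are flush in the scene crop, at (262–325, 240–300). Next are the headsets, starting with C, so I'll recheck it and approach.

```bash
cat > hs.py <<'E'
from m import *
from workcell import r
t=Cam(r.capture("top")); st=r.state(); M=rot(st["tool_rot"]); ya=np.degrees(np.arctan2(M[1,1],M[0,1]))%180
print("tcp",st["position"].round(4),"y-angle",round(ya,1))
for n,roi in[("A",(140,205,65,75)),("B",(206,205,60,75)),("C",(267,205,55,75))]:
    x,y,w,h=roi
    for k in quad(t,roi,lambda a:(a[...,2]>=35)&(a[...,2]<=80)&(a[...,1]<=90))[:2]:
        if cv2.contourArea(k)<120: continue
        rr=cv2.minAreaRect(k); p,a,d=pose(t,cv2.boxPoints(rr),.15); u=np.radians(a)
        g=p[:2]+.023*np.array([np.cos(u),np.sin(u)]); print(n,p,a,d,"grasp",g.round(4),"shift cm",((g-st["position"][:2])*100).round(1),"turn to grasp",np.radians(90+a-ya).round(3),"turn to rail",np.radians(-5.2-a).round(3))
b=rect(t,(288,145,145,30),130,255,60); P=pose(t,b[1],.168) if b else None; print("bar",P)
c=np.array([.6165,-.2054]); v=np.array([.0906,.9959]); x=np.array([.9959,-.0906])
for n,q in(("C",-.108),("B",-.004),("A",.1)): print("hang",n,(c+q*v+.023*x).round(4))
E
python3 hs.py
```

```text
tcp [0.6176 0.1802 0.2312] y-angle 90.2
B [0.4436 0.0667 0.15  ] 14.1 [22. 59.] grasp [0.4659 0.0723] shift cm [-15.2 -10.8] turn to grasp 0.243 turn to rail -0.337
C [ 0.4486 -0.0655  0.15  ] -15.6 [22. 58.] grasp [ 0.4708 -0.0717] shift cm [-14.7 -25.2] turn to grasp -0.275 turn to rail 0.182
bar (array([ 0.6165, -0.2054,  0.168 ]), np.float64(84.7), array([ 20., 296.]))
hang C [ 0.6296 -0.315 ]
hang B [ 0.639  -0.2115]
hang A [ 0.6485 -0.1079]
```

```bash
python3 -m pendant '[[0.6,[-1.5,-2.2,0],-0.02],[0.6,[-2.2,-3.8,0],-0.05],[0.6,[-2.2,-3.8,0],-0.05],[0.6,[-2.2,-3.8,0],-0.05],[0.6,[-2.2,-3.8,0],-0.05],[0.6,[-2.2,-3.8,0],-0.047],[0.6,[-2.4,-4,0],0],[0.6,[0,0,0],0]]'; python3 -m pendant '[[0.6,[0,0,-2],0],[0.6,[0,0,-2],0],[0.6,[0,0,0],0]]'
python3 - <<'E'
from m import *
from workcell import r
w=Cam(r.capture("wrist")); crop(w,0,0,560,420,1.1,"w3.png"); print(r.state()["position"])
E
```

```text
time_s: 22.75
position: [0.4646, -0.075, 0.2292]
tool_rot: [-0.003, 0.134, 0.991, -0.001]
ft_force: [0.3, 0.4, 0.5]
grip_width: 0.0563
grip_force: 0.0
time_s: 23.05
position: [0.4661, -0.0701, 0.1875]
tool_rot: [-0.004, 0.132, 0.991, 0.001]
ft_force: [0.7, -0.0, -0.3]
grip_width: 0.0564
grip_force: 0.0
[ 0.46728217 -0.07042769  0.18912595]
```

View pics/w3.png

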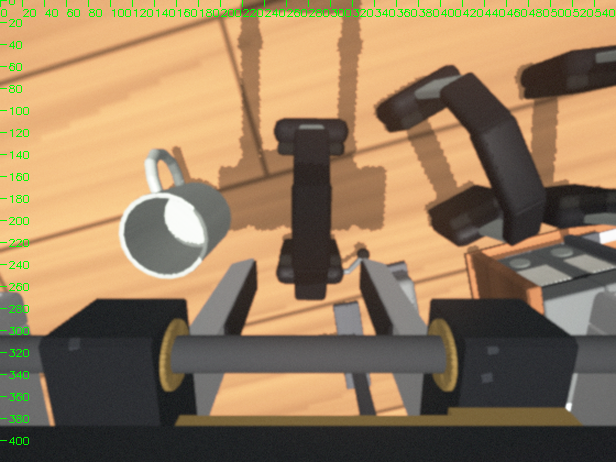

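The wrist view shows headset C's band at column 283, midway between the fingers (235 and 325) and square to them. I'll descend and grip.

```bash
python3 -m pendant '[[0.6,[0.2,0,-3],0],[0.6,[0,0,-3],0],[0.3,[0,0,0],0],[0.15,[0,0,0],0],[0.15,[0,0,0],0],[0.15,[0,0,0],0],[0.15,[0,0,0],0],[0.15,[0,0,0],0]]'; python3 -m pendant '[[0.15,[0,0,0],0],[0.15,[0,0,0],0]]'; python3 -m pendant '[[0.15,[0,0,2],0],[0.15,[0,0,4],0],[0.15,[0,0,4],0],[0.15,[0,0,4],0],[0.15,[0,0,4],0],[0.15,[0,0,2],0],[0.15,[0,0,0],0]]'
```

```text
time_s: 23.9
position: [0.4722, -0.0715, 0.1329]
tool_rot: [0.002, 0.132, 0.991, 0.0]
ft_force: [-0.7, 0.7, 6.0]
grip_width: 0.0254
grip_force: 30.0
time_s: 24.1
position: [0.4722, -0.0715, 0.1329]
tool_rot: [0.002, 0.132, 0.991, 0.0]
ft_force: [-0.2, 1.5, 6.6]
grip_width: 0.0259
grip_force: 30.0
time_s: 24.8
position: [0.4722, -0.0721, 0.3344]
tool_rot: [0.003, 0.132, 0.991, -0.001]
ft_force: [0.6, -0.5, -1.9]
grip_width: 0.0255
grip_force: 30.0
```

```bash
python3 -m pendant '[[0.15,[1.5,-2.3,0],0.026],[0.15,[2,-3.2,0],0.03],[0.15,[2,-3.2,0],0.03],[0.15,[2,-3.2,0],0.03],[0.15,[2,-3.2,0],0.03],[0.15,[2,-3.2,0],0.03],[0.15,[2,-3.2,0],0],[0.15,[1.5,-2.0,0],0]]'; python3 -m pendant '[[0.15,[0.7,-0.8,0],0],[0.15,[0,0,-2],0],[0.15,[0,0,-3],0],[0.15,[0,0,-3],0],[0.15,[0,0,-2],0],[0.15,[0,0,-1],0],[0.15,[0,0,0],0],[0.15,[0,0,0],0]]'
python3 - <<'E'
from m import *
from workcell import r
s=Cam(r.capture("scene")); crop(s,90,100,200,160,3.5,"s5.png"); st=r.state(); M=rot(st["tool_rot"]); print(st["position"],np.degrees(np.arctan2(M[1,1],M[0,1])))
E
```

```text
time_s: 25.6
position: [0.621, -0.3089, 0.3277]
tool_rot: [-0.002, 0.045, 0.999, 0.001]
ft_force: [-0.7, 0.1, -1.9]
grip_width: 0.0257
grip_force: 30.0
time_s: 26.4
position: [0.6281, -0.3143, 0.2222]
tool_rot: [0.0, 0.044, 0.999, -0.0]
ft_force: [0.3, 0.2, -1.7]
grip_width: 0.0258
grip_force: 30.0
[ 0.6284806  -0.31460781  0.22288308] 84.9822988196218
```

View pics/s5.png

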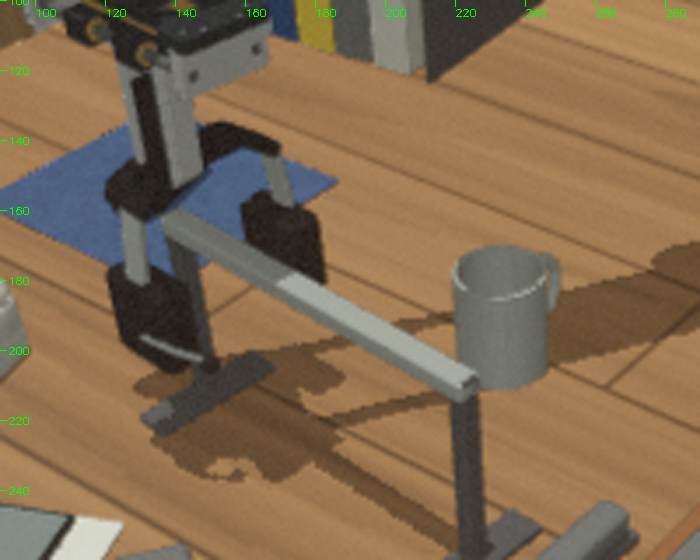

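Headset C hangs level, with its cups on either side of the bar near its far end. I'll lower it onto the bar.

```bash
python3 -m pendant '[[0.15,[0,0,-2],0],[0.15,[0,0,-2],0],[0.15,[0,0,-0.7],0],[0.15,[0,0,-0.3],0],[0.15,[0,0,0],0]]'; python3 -m pendant '[[0.15,[0,0,-0.3],0],[0.15,[0,0,-0.2],0],[0.15,[0,0,0],0]]'
```

```text
time_s: 26.95
position: [0.6283, -0.3148, 0.1723]
tool_rot: [0.001, 0.044, 0.999, -0.0]
ft_force: [-0.8, -0.3, -1.6]
grip_width: 0.0258
grip_force: 30.0
time_s: 27.25
position: [0.6283, -0.3147, 0.1669]
tool_rot: [0.001, 0.044, 0.999, -0.0]
ft_force: [0.4, -0.1, -1.8]
grip_width: 0.0258
grip_force: 30.3
```

```bash
python3 -m pendant '[[0.15,[0,0,-0.2],0],[0.15,[0,0,0],0]]'; python3 -m pendant '[[0.15,[0,0,-0.2],0],[0.15,[0,0,0],0]]'
```

```text
time_s: 27.45
position: [0.6285, -0.3147, 0.1667]
tool_rot: [0.001, 0.044, 0.999, -0.001]
ft_force: [-0.5, 0.9, 5.2]
grip_width: 0.0257
grip_force: 30.0
time_s: 27.65
position: [0.6286, -0.3147, 0.1665]
tool_rot: [0.002, 0.044, 0.999, -0.001]
ft_force: [-3.5, 1.0, 11.9]
grip_width: 0.0258
grip_force: 30.0
```

```bash
python3 -m pendant '[[0.15,[0,0,0.3],0],[0.45,[0,0,0],0],[0.45,[0,0,0],0],[0.45,[0,0,0],0],[0.45,[0,0,1],0],[0.45,[0,0,3],0],[0.45,[0,0,4],0],[0.6,[-1,2,3],0]]'; python3 hs.py
python3 - <<'E'
from m import *
from workcell import r
s=Cam(r.capture("scene")); crop(s,90,100,200,160,3.5,"s6.png")
E
```

```text
time_s: 28.45
position: [0.6183, -0.2963, 0.2771]
tool_rot: [0.0, 0.045, 0.999, -0.001]
ft_force: [1.1, -1.0, 0.6]
grip_width: 0.0469
grip_force: 0.0
tcp [ 0.6182 -0.2925  0.2839] y-angle 85.0
A [0.458  0.1834 0.15  ] -7.7 [22. 57.] grasp [0.4808 0.1803] shift cm [-13.7  47.3] turn to grasp -0.047 turn to rail 0.044
bar (array([ 0.623 , -0.1346,  0.168 ]), np.float64(84.8), array([ 19., 154.]))
hang C [ 0.6296 -0.315 ]
hang B [ 0.639  -0.2115]
hang A [ 0.6485 -0.1079]
```

View pics/s6.png

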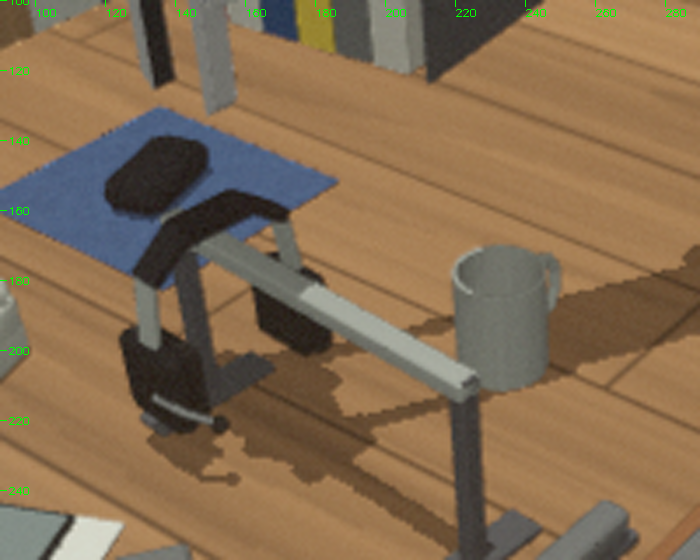

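C now hangs on the bar with one cup each side. B's band is no longer in its region, so it has probably been knocked. I'll search a wider area for it numerically.

Run:
```python
from m import *
from workcell import r
t=Cam(r.capture("top"))
for lo,hi in((35,80),(50,80),(0,34)):
  for k in quad(t,(140,200,200,110),lambda a:(a[...,2]>=lo)&(a[...,2]<=hi)&(a[...,1]<=90)):
    if cv2.contourArea(k)<60: continue
    rr=cv2.minAreaRect(k); print(lo,cv2.contourArea(k),np.round(rr[0],1),np.round(rr[1],1),cv2.boundingRect(k),pose(t,cv2.boxPoints(rr),.15))
crop(t,150,200,140,105,5.5,"t5.png")
```

```text
35 244.5 [174.5 237.1] [10.5 27.9] (168, 224, 14, 28) (array([0.4578, 0.1835, 0.15  ]), np.float64(-7.7), array([22., 57.]))
35 140.5 [230.4 238.5] [17.3 10.8] (224, 230, 14, 17) (array([0.454, 0.069, 0.15 ]), np.float64(11.4), array([22., 36.]))
35 126.5 [332.8 255. ] [26.9  9.7] (328, 241, 13, 27) (array([ 0.4186, -0.1413,  0.15  ]), np.float64(13.4), array([20., 55.]))
50 130.5 [175.9 237.5] [ 6.6 25.7] (171, 225, 11, 26) (array([0.4569, 0.1805, 0.15  ]), np.float64(-8.7), array([14., 53.]))
50 126.5 [332.8 255. ] [26.9  9.7] (328, 241, 13, 27) (array([ 0.4186, -0.1413,  0.15  ]), np.float64(13.4), array([20., 55.]))
50 101.0 [230.4 238.9] [14.6  9. ] (225, 231, 12, 15) (array([0.4532, 0.0691, 0.15  ]), np.float64(14.1), array([18., 30.]))
0 415.5 [178.5 264.4] [28.4 23.3] (163, 250, 29, 27) (array([0.402 , 0.1738, 0.15  ]), np.float64(75.6), array([47., 58.]))
0 301.5 [227.6 224.4] [14.6 26.7] (214, 215, 27, 19) (array([0.4835, 0.075 , 0.15  ]), np.float64(-76.0), array([31., 55.]))
0 282.0 [186.2 218. ] [26.8 15.1] (173, 209, 28, 17) (array([0.4971, 0.1604, 0.15  ]), np.float64(80.1), array([32., 56.]))
```

B hasn't moved: its +x cup is still at (214–241, 215–234), and the arm's shadow hides half of the band. I'll use the earlier measurement.

```bash
python3 -m pendant '[[0.6,[-1,2,0],0.033],[0.6,[-1.6,4,0],0.05],[0.6,[-1.6,4,0],0.05],[0.6,[-1.6,4,0],0.05],[0.6,[-1.6,4,0],0.05],[0.6,[-1.6,4,0],0.05],[0.6,[-1.6,4,0],0.05],[0.6,[-1.6,4,0],0]]'; python3 -m pendant '[[0.6,[-1.6,4,-2],0],[0.6,[-1.4,2.5,-2.8],0],[0.6,[0,0,-2],0],[0.6,[0,0,-2],0],[0.6,[0,0,0],0],[0.6,[0,0,0],0]]'
python3 - <<'E'
from m import *
from workcell import r
w=Cam(r.capture("wrist")); st=r.state(); M=rot(st["tool_rot"]);print(st["position"],np.degrees(np.arctan2(M[1,1],M[0,1])))
crop(w,0,0,560,420,1.1,"w4.png")
for v in (150,170,190,210,220):
    g=w.im[v].max(1)<70; i=np.flatnonzero(g[200:360])+200; print(v,np.split(i,np.flatnonzero(np.diff(i)>3)+1).__len__(),[(int(a[0]),int(a[-1])) for a in np.split(i,np.flatnonzero(np.diff(i)>3)+1) if len(a)])
E
```

```text
time_s: 29.4
position: [0.4942, 0.0067, 0.2738]
tool_rot: [-0.002, -0.122, 0.992, 0.0]
ft_force: [0.3, 0.3, 0.5]
grip_width: 0.0566
grip_force: 0.0
time_s: 30.0
position: [0.4654, 0.0703, 0.1868]
tool_rot: [-0.001, -0.122, 0.993, 0.0]
ft_force: [-0.2, 1.2, 0.1]
grip_width: 0.0565
grip_force: 0.0
[0.46620745 0.07022695 0.18756399] 104.03082566278135
150 1 [(268, 300)]
170 1 [(267, 301)]
190 1 [(267, 301)]
210 1 [(267, 301)]
220 1 [(259, 307)]
```

The band spans columns 267–301 and runs straight down the image between the fingers, so it is aligned. I'll grip B.

```bash
python3 -m pendant '[[0.6,[0,0.1,-3],0],[0.6,[0,0,-2.6],0],[0.3,[0,0,0],0],[0.15,[0,0,0],0],[0.15,[0,0,0],0],[0.15,[0,0,0],0],[0.15,[0,0,0],0],[0.15,[0,0,0],0]]'; python3 -m pendant '[[0.15,[0,0,0],0],[0.15,[0,0,0],0]]'; python3 -m pendant '[[0.15,[0,0,2],0],[0.15,[0,0,4],0],[0.15,[0,0,4],0],[0.15,[0,0,4],0],[0.15,[0,0,4],0],[0.15,[0,0,2],0],[0.15,[0,0,0],0]]'
```

```text
time_s: 30.85
position: [0.4671, 0.0718, 0.1328]
tool_rot: [0.002, -0.122, 0.992, 0.0]
ft_force: [-0.9, 1.1, 6.2]
grip_width: 0.026
grip_force: 30.0
time_s: 31.05
position: [0.467, 0.0718, 0.1328]
tool_rot: [0.002, -0.122, 0.992, 0.0]
ft_force: [-1.0, 1.7, 5.4]
grip_width: 0.0258
grip_force: 30.0
time_s: 31.75
position: [0.4674, 0.0714, 0.3343]
tool_rot: [0.003, -0.122, 0.992, -0.0]
ft_force: [0.4, -0.3, -1.5]
grip_width: 0.0256
grip_force: 30.0
```

```bash
python3 -m pendant '[[0.15,[1.2,-2,0],-0.037],[0.15,[2,-3.4,0],-0.06],[0.15,[2,-3.4,0],-0.06],[0.15,[2,-3.4,0],-0.06],[0.15,[2,-3.4,0],-0.06],[0.15,[2,-3.4,0],-0.06],[0.15,[2,-3.4,0],0],[0.15,[2,-3.4,0],0]]'; python3 -m pendant '[[0.15,[2,-2.5,0],0],[0.15,[0,0,0],0],[0.15,[0,0,0],0]]'; python3 hs.py | head -1
```

```text
time_s: 32.55
position: [0.6177, -0.1877, 0.3286]
tool_rot: [-0.002, 0.046, 0.999, 0.001]
ft_force: [0.2, 1.0, -1.1]
grip_width: 0.0256
grip_force: 30.0
time_s: 32.85
position: [0.6372, -0.2116, 0.3282]
tool_rot: [-0.003, 0.046, 0.999, 0.001]
ft_force: [0.0, 0.4, -1.5]
grip_width: 0.0258
grip_force: 30.0
tcp [ 0.637  -0.2108  0.3293] y-angle 84.7
```

```bash
python3 -m pendant '[[0.15,[0,0,-2],0],[0.15,[0,0,-2.5],0],[0.15,[0,0,-2.5],0],[0.15,[0,0,-2.5],0],[0.15,[0,0,-2.5],0],[0.15,[0,0,-2],0],[0.15,[0,0,-1.5],0],[0.15,[0,0,0],0]]'; python3 -m pendant '[[0.15,[0,0,-0.4],0],[0.15,[0,0,-0.3],0],[0.15,[0,0,0],0]]'
```

```text
time_s: 33.7
position: [0.6353, -0.2091, 0.1741]
tool_rot: [-0.003, 0.045, 0.999, 0.001]
ft_force: [-0.5, 0.1, -1.9]
grip_width: 0.0259
grip_force: 30.0
time_s: 34.0
position: [0.638, -0.2113, 0.1701]
tool_rot: [0.0, 0.046, 0.999, -0.0]
ft_force: [-0.2, 1.1, -1.3]
grip_width: 0.0255
grip_force: 30.0
```

```bash
python3 -m pendant '[[0.15,[0,0,-0.2],0],[0.15,[0,0,-0.2],0],[0.15,[0,0,0],0]]'; python3 -m pendant '[[0.15,[0,0,-0.2],0],[0.15,[0,0,0],0]]'
```

```text
time_s: 34.3
position: [0.6383, -0.2117, 0.1667]
tool_rot: [0.001, 0.046, 0.999, -0.0]
ft_force: [-0.9, 0.3, 2.4]
grip_width: 0.0258
grip_force: 30.0
time_s: 34.5
position: [0.6384, -0.2117, 0.1665]
tool_rot: [0.001, 0.046, 0.999, -0.001]
ft_force: [-1.1, 1.7, 10.0]
grip_width: 0.0258
grip_force: 30.0
```

```bash
python3 -m pendant '[[0.15,[0,0,0.3],0],[0.45,[0,0,0],0],[0.45,[0,0,0],0],[0.45,[0,0,0],0],[0.45,[0,0,1],0],[0.45,[0,0,3],0],[0.45,[0,0,4],0],[0.6,[-1,1,3],0]]'; python3 -m pendant '[[0.6,[0,0,0],0]]'; python3 hs.py | grep -v hang
```

```text
time_s: 35.3
position: [0.629, -0.2027, 0.2788]
tool_rot: [0.001, 0.046, 0.999, -0.001]
ft_force: [-0.2, -0.3, -0.1]
grip_width: 0.0476
grip_force: 0.0
time_s: 35.4
position: [0.6294, -0.2015, 0.2829]
tool_rot: [0.005, 0.046, 0.999, -0.002]
ft_force: [0.2, 0.5, -0.1]
grip_width: 0.0545
grip_force: 0.0
tcp [ 0.6288 -0.2016  0.2799] y-angle 84.8
A [0.458  0.1834 0.15  ] -7.7 [22. 57.] grasp [0.4808 0.1803] shift cm [-14.8  38.2] turn to grasp -0.043 turn to rail 0.044
bar (array([ 0.6147, -0.2587,  0.168 ]), np.float64(90.0), array([ 63., 198.]))
```

```bash
python3 -m pendant '[[0.6,[-0.8,2,0],0],[0.6,[-1.5,4,0],-0.048],[0.6,[-1.5,4,0],0],[0.6,[-1.5,4,0],0],[0.6,[-1.5,4,0],0],[0.6,[-1.5,4,0],0],[0.6,[-1.5,4,0],0],[0.6,[-1.5,4,0],0]]'; python3 -m pendant '[[0.6,[-1.5,4,-2],0],[0.6,[-2,4.2,-2.8],0],[0.6,[0,0,-2],0],[0.6,[0,0,-2],0],[0.6,[0,0,0],0],[0.6,[0,0,0],0]]'
python3 - <<'E'
from m import *
from workcell import r
w=Cam(r.capture("wrist")); st=r.state(); M=rot(st["tool_rot"]);print(st["position"],np.degrees(np.arctan2(M[1,1],M[0,1])))
for v in (130,150,170,190,210):
    g=w.im[v].max(1)<70; i=np.flatnonzero(g[200:360])+200; print(v,[(int(a[0]),int(a[-1])) for a in np.split(i,np.flatnonzero(np.diff(i)>3)+1) if len(a)])
E
```

```text
time_s: 36.25
position: [0.5135, 0.0998, 0.2749]
tool_rot: [-0.001, 0.07, 0.998, -0.0]
ft_force: [1.4, 0.9, 0.0]
grip_width: 0.0562
grip_force: 0.0
time_s: 36.85
position: [0.4812, 0.177, 0.1899]
tool_rot: [-0.001, 0.07, 0.998, -0.0]
ft_force: [-0.2, -0.2, -0.9]
grip_width: 0.0562
grip_force: 0.0
[0.48190371 0.17697912 0.19081723] 81.96476536170158
130 [(258, 316)]
150 [(272, 303)]
170 [(270, 305)]
190 [(270, 304)]
210 [(270, 304)]
```

```bash
python3 -m pendant '[[0.6,[0,0.3,-3],0],[0.6,[0,0,-2.9],0],[0.3,[0,0,0],0],[0.15,[0,0,0],0],[0.15,[0,0,0],0],[0.15,[0,0,0],0],[0.15,[0,0,0],0],[0.15,[0,0,0],0]]'; python3 -m pendant '[[0.15,[0,0,0],0],[0.15,[0,0,0],0]]'; python3 -m pendant '[[0.15,[0,0,2],0],[0.15,[0,0,4],0],[0.15,[0,0,4],0],[0.15,[0,0,4],0],[0.15,[0,0,4],0],[0.15,[0,0,2],0],[0.15,[0,0,0],0]]'
```

```text
time_s: 37.7
position: [0.4828, 0.1807, 0.1333]
tool_rot: [0.002, 0.07, 0.998, 0.001]
ft_force: [-0.3, 1.6, 5.6]
grip_width: 0.0259
grip_force: 30.0
time_s: 37.9
position: [0.4829, 0.1807, 0.1333]
tool_rot: [0.002, 0.07, 0.998, 0.001]
ft_force: [0.2, 1.1, 6.6]
grip_width: 0.0255
grip_force: 30.0
time_s: 38.6
position: [0.4828, 0.1804, 0.3346]
tool_rot: [0.003, 0.07, 0.998, 0.001]
ft_force: [0.3, 0.3, -2.7]
grip_width: 0.0256
grip_force: 30.0
```

```bash
python3 -m pendant '[[0.15,[1.2,-2,0],0],[0.15,[2,-3.4,0],0.049],[0.15,[2,-3.4,0],0],[0.15,[2,-3.4,0],0],[0.15,[2,-3.4,0],0],[0.15,[2,-3.4,0],0],[0.15,[2,-3.4,0],0],[0.15,[2,-3.4,0],0]]'; python3 -m pendant '[[0.15,[1.5,-3,0],0],[0.15,[0,0,0],0],[0.15,[0,0,0],0]]'; python3 hs.py | head -1
```

```text
time_s: 39.4
position: [0.6331, -0.0791, 0.3288]
tool_rot: [-0.002, 0.045, 0.999, 0.0]
ft_force: [0.0, 0.3, -2.6]
grip_width: 0.0254
grip_force: 30.0
time_s: 39.7
position: [0.6478, -0.1082, 0.3286]
tool_rot: [-0.003, 0.046, 0.999, 0.001]
ft_force: [0.9, -0.4, -2.0]
grip_width: 0.0258
grip_force: 30.0
tcp [ 0.6476 -0.1074  0.3295] y-angle 84.8
```

```bash
python3 -m pendant '[[0.15,[0,0,-2],0],[0.15,[0,0,-2.5],0],[0.15,[0,0,-2.5],0],[0.15,[0,0,-2.5],0],[0.15,[0,0,-2.5],0],[0.15,[0,0,-2],0],[0.15,[0,0,-1.5],0],[0.15,[0,0,0],0]]'; python3 -m pendant '[[0.15,[0,0,-0.4],0],[0.15,[0,0,-0.3],0],[0.15,[0,0,0],0]]'; python3 -m pendant '[[0.15,[0,0,-0.2],0],[0.15,[0,0,-0.2],0],[0.15,[0,0,0],0]]'
```

```text
time_s: 40.55
position: [0.6458, -0.1056, 0.174]
tool_rot: [-0.003, 0.045, 0.999, 0.001]
ft_force: [0.3, 0.4, -2.4]
grip_width: 0.0255
grip_force: 30.0
time_s: 40.85
position: [0.6486, -0.1076, 0.1702]
tool_rot: [0.0, 0.045, 0.999, -0.0]
ft_force: [-0.9, 0.1, -2.8]
grip_width: 0.0259
grip_force: 30.0
time_s: 41.15
position: [0.649, -0.1079, 0.1672]
tool_rot: [0.001, 0.045, 0.999, -0.0]
ft_force: [-0.8, 0.1, 3.9]
grip_width: 0.0256
grip_force: 30.0
```

```bash
python3 -m pendant '[[0.15,[0,0,-0.1],0],[0.45,[0,0,0],0],[0.45,[0,0,0],0],[0.45,[0,0,0],0],[0.45,[0,0,1],0],[0.45,[0,0,3],0],[0.45,[0,0,4],0],[0.5,[0,0,4],0]]'; python3 -m pendant '[[0.5,[-3,2,2],0],[0.5,[-4,2,0],0],[0.5,[-4,2,0],0],[0.5,[-4,2,0],0],[0.5,[-4,2,0],0],[0.5,[-4,2,0],0],[0.5,[-2,1,0],0],[0.5,[0,0,0],0]]'
python3 - <<'E'
from m import *
from workcell import r
t=Cam(r.capture("top")); s=Cam(r.capture("scene")); print(r.state()["time_s"])
crop(t,100,130,345,160,2.3,"tf.png"); crop(s,100,130,340,210,2.3,"sf.png")
a=cv2.imread("pics/tf.png"); b=cv2.imread("pics/sf.png"); w=max(a.shape[1],b.shape[1])
o=np.vstack([cv2.copyMakeBorder(i,0,0,0,w-i.shape[1],0) for i in(a,b)]); f=min(800/o.shape[1],600/o.shape[0]); cv2.imwrite("pics/fin.png",cv2.resize(o,None,fx=f,fy=f,interpolation=cv2.INTER_AREA))
E
```

```text
time_s: 41.95
position: [0.6482, -0.1078, 0.2861]
tool_rot: [-0.0, 0.045, 0.999, 0.0]
ft_force: [-0.1, 0.1, -0.2]
grip_width: 0.0463
grip_force: 0.0
time_s: 42.75
position: [0.3959, 0.0233, 0.306]
tool_rot: [0.001, 0.045, 0.999, 0.0]
ft_force: [-0.0, -1.0, -0.4]
grip_width: 0.0471
grip_force: 0.0
42.85
```

View pics/fin.png

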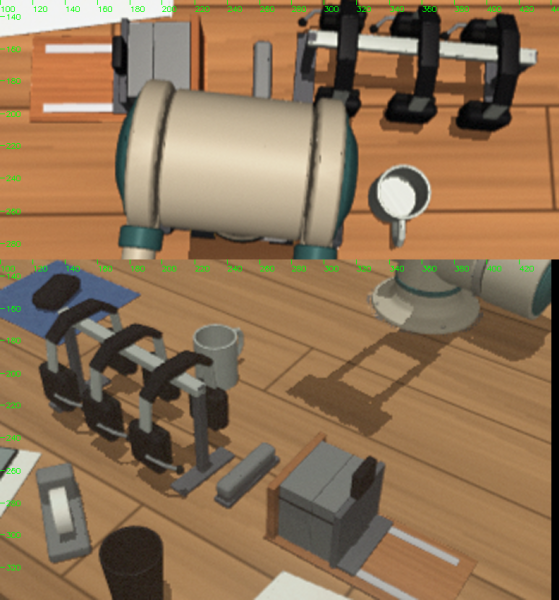

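All three headsets hang on the bar with a cup on each side, the files are pressed tight between end plate and bookend, and the mug and stapler haven't moved. I'll hand it in.

```bash
python3 -c "
from workcell import r
print(r.hand_in())"
```

```text
the job is handed in; nothing more can be done
None
```

I handed the job in at about 43 s: both files are clamped tight between the end plate and the bookend, all three headsets hang over the rail with one cup on each side, and the mug and stapler look undisturbed in the final pictures (the hand-in returned no verdict).

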